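Clamp a spot lens in the self-centring lens holder

TASK

Lay the mid-sized, tallest of the three lenses on the mat, flat side down and dome up, in the middle of the self-centring lens holder, between its three jaws, and let go of it. Then turn the slim knurled ring, the one between the two plain rings of the holder, clockwise seen from above until the jaws have closed and hold the lens snugly: go by feel and stop short of crushing it, and keep the fingers off the plain rings and the jaws. Leave the lens clamped there and the other things on the mat where they are.

Things in the scene. Friction and masses are not known exactly. Their poses are not given: they have to be found in the camera images.
- holder: Self-centring lens holder, screwed to the bench (never moves), a stack of coaxial round parts, axis vertical, yaw varies. Origin on the axis at its underside, 3 mm above the table, on the 3 mm thick rubber mat. Heights above the origin: grey foot, 96 mm diameter, 0 to 12 mm; lower plain ring to 30 mm; slim knurled ring to 41.5 mm; upper plain ring to 51 mm; jaws on top of it to 56 mm.
- fixed_rings: The holder's two plain aluminium rings, which do not turn; origin and axes as the holder. Lower ring 76 mm diameter, 12 to 30 mm above the origin; upper ring 58 mm diameter, 42 to 51 mm, its flat top being the seat for the lens. Over 5 N on them or on the jaws counts as touching.
- drive_ring: Slim dark knurled ring between the plain rings: round, 64 mm diameter, 11 mm high, from 0.5 to 11.5 mm above its origin (on the axis, 30 mm above the holder's origin). Turns about the vertical, 1.5 rad in all; friction up to 0.25 N m holds it where it is left. Clockwise from above closes the jaws, 6 mm per rad. It starts 0 to 0.55 rad closed; its own yaw has no known relation to the jaws.
- jaws: The three jaws as a set, 120 degrees apart on the seat: steel blocks 5 mm deep, 9 mm wide, 5 mm high, smooth plastic faces, inner faces 24 mm from the axis when fully open; the ring alone drives them, all together, and they push the lens to the centre. Origin on the axis on the seat, 51 mm above the holder's origin; it does not move with the jaws; one jaw lies on its +x axis.
- spot_lens: The lens to clamp: white moulded round holder, 34 mm diameter (tolerance 0.5 mm), straight side 15 mm high, clear dome on top to 19 mm; 25 to 55 g. Stands dome up on the mat. Origin at the centre of its flat underside, z up. On the seat its origin is 51 mm above the holder's and its side stands 10 mm above the jaws. It cracks if the jaws press with over 40 N together.
- narrow_lens: Bystander: narrow lens of the same make, 22 mm diameter, 16 mm high, on the mat; origin at the centre of its underside.
- wide_lens: Bystander: wide, flat lens of the same make, 52 mm diameter, 11 mm high, on the mat; origin at the centre of its underside.
- glue: Bystander: white glue bottle, 34 mm diameter, 108 mm high, upright; origin at the centre of its underside.
- heatsink: Bystander: finned aluminium heat sink, 50 x 50 x 21 mm; origin at the centre of its underside.
- solder_reel: Bystander: reel of solder, 56 mm diameter, 36 mm high, standing on its flange; origin at the centre of its underside.
- pliers: Bystander: small pliers with red grips, 125 x 60 x 12 mm, lying flat; origin under the joint.
- screwdriver: Bystander: screwdriver with red handle, 170 mm long, lying flat; origin under its middle.
- star_board: Bystander: LED on a small round aluminium board, 24 mm diameter, 4 mm high, lying flat; origin at the centre of its underside.
- seat (a point): Centre of the seat, on the axis, where the lens goes. The jaws meet the lens 0.5 to 1.25 rad after the ring's start; from there the ring's moment rises steeply, within about 0.1 rad: 0.1 N m above what it showed in free turning (same way of reading) is about 5 N on each jaw. 12 to 35 N of all three jaws together is a snug hold, and friction keeps it.
There are look-alikes about, which are no part of the job. What is shaped like the spot_lens but purple is not meant. What is shaped like the holder but turquoise is not meant.

How it is judged:
By the outcome, as a careful person would: the job done as asked, in the order asked, and still so for the second after the job is handed in, with the robot touching nothing.
It also fails if it takes over 72 s, if anything falls off the work surface, if the arm or the gripper's body presses on something with over 40 N, if the wrist force passes 120 N, or if a joint passes its speed limit or range.

ROBOT

A 6-joint arm with a two-finger parallel gripper is mounted at the origin on the work surface. World frame = base frame: x ahead of the robot, y to its left, z up, the work surface at z = 0. Lengths are in m, angles in rad, forces in N, time in s.
With the tool pointing down it reaches from about 0.225 to 0.875 m from the base axis. Payload 3.4 kg.
Tool frame: the origin (TCP) lies where the fingers leave the gripper's body, on its centre line; the fingertips stand 73 mm ahead of it and the grasp point (between the pads) lies 54 mm ahead of it; x points along the fingers, y is the direction in which the jaws open and shut, and the axes are right-handed (so a half turn about x gives the same grasp; the last joint's range is limited). The gripper opens to 85 mm and grips with 20 to 120 N. Pads are 22 mm wide; open, the fingers measure 114 mm over their backs; the gripper's body (76 mm by 85 mm) begins 54 mm behind the grasp point. The pads swing forward as they close: fully open they stand 13 mm farther back than shut.
Start: joints at [1.074, 0.276, 1.505, -0, 1.361, -0.121], TCP at [0.211, 0.535, 0.304] pointing down, gripper open.
Joint ranges: [-2.89, 2.89], [-0.75, 2.08], [0.22, 2.7], [-1.18, 4.32], [0.11, 2.71], [-2.7, 2.7]. Speed limits (rad/s): [2.57, 2.57, 3.14, 3.14, 3.14, 3.14].

INTERFACE

Orientations are given as a unit quaternion [w, x, y, z].
In Python, from rig import manip gives the robot as it stands.
- The arm moves only by the tool play_rows, never from a script. Its argument "steps" is a list of rows, each a list of 5 numbers: the closure, from 0 (fully open) to 1 (shut), then the shift along the tool's x, y, z as a fraction of full scale, then the turn about the tool's x as a fraction of full scale. In form: [[grip, tx, ty, tz, twist], ...]. A call has 1 to 20 rows; each row shifts and turns the commanded pose from where the row before left it, along the tool's axes as they then stand; what a row does not reach is not made up. Full scale, the value 1, is 0.03 m for a shift and 6 degrees for a turn. A row lasts 1/10 s, in which the tool goes at most 50 mm and 8.59 degrees, less where a joint would pass 70% of its speed; a pose out of reach is approached as far as the arm can. A call with a number of a shift or a turn outside -1 to 1 is refused whole. A call with a gripper value outside its range is refused whole. The fingers move at their own pace and stop on an object; "newtons" is the grip in N (left out, the last holds). Time passes only in rows, so rows that do not move let the fingers close. It gives the time, the measured TCP pose, the force and the opening at its end, in the units of the state.
- manip.get_state(): the state, without advancing time (a new reading comes with each control period).
- manip.get_image(name): name is "side" or "top"; returns (picture, depth): 400x640x3 uint8, red, green, blue; 400x640 float32, m along the optical axis (not along the pixel's ray), 0 where there is no reading.
- manip.camera_model(name): a dict with "mtx" (3x3 intrinsics, pixels), "k1" (the pictures are not rectified: a ray, as slopes to the right and down, at radius r is drawn at 1 + k1 r^2 times it, then the intrinsics apply), "R" (3x3) and "t" (3): a world point X has camera coordinates R X + t. Camera axes: x right, y down, z forward; pixel columns grow to the right and rows downward; lengths in m; the calibration is good to about 2 mm. A picture is of the moment at which its call begins. camera_model takes no time and is no camera call.
- manip.sign_off(): hands the job in, once; it reports no verdict.
Trained networks look in the newest picture that a camera, given by its name, has taken for a name from the list of things; names that differ only in an ending like _2 or _b are one class to them, and where a whole thing is asked for, a point or a joint stands for the part that bears it (a point fixed in the world has none). Each returns a list of dicts, best first, with "conf" (0 to 1); they miss things now and then, are a little off and sometimes report something else, mostly with a low value. They report only what shows in the picture. A call takes as long as a camera call. They do not tell look-alikes from the thing itself.
- manip.regions_of(camera, query): "mask" (400x640 bool, what is visible of it).
- manip.mark_of(camera, query): "location" ([x, y, z] in m, in the coordinates of the camera as it stood for that picture, good to about 4 mm: a listed point, or the origin of a listed thing).
The state is a dict: "clock": time; "qpos": joint angles; "qd": joint speeds; "effort": joint torques, N m; "position": TCP position; "ee_rot": TCP orientation; "contact_force": force on the tool from outside, world axes, zero at the start; "moment": the same for the moment, N m; "width": finger opening in m.
Only numpy, scipy, OpenCV 4.12 (cv2) and the standard library are available. Lean on these libraries where they do the work, as an engineer would, in place of code of your own. Each camera call takes 0.05 s, during which the arm holds its last target.

## Working session

There is one attempt and no reset: what is moved stays moved. The work goes in short steps, Python scripts to look and compute and a tool call to move; the robot and the scene stay as the last step left them, time stands still between calls to the robot, and variables do not carry over. Pictures are saved under pics/ and viewed, and the job is handed in when it is done.

Besides the shell and the picture viewer there is one more tool, called after "Call:" as name([rows], argument=value, ...), one row to a line, values as JSON. play_rows: Moves the arm, as the interface text tells. Its arguments: {"type":"object","properties":{"steps":{"type":"array","items":{"type":"array","items":{"type":"number"}}},"newtons":{"type":"number"}},"required":["steps"]}

```bash
mkdir -p pics; ls; python3 - <<'E'
from rig import manip
import cv2
s=manip.get_state();print(s)
for n in("top","side"):
    im,d=manip.get_image(n);cv2.imwrite(f"pics/{n}0.png",im[:,:,::-1])
    print(n,manip.camera_model(n))
    for q in("spot_lens","holder","seat","jaws","narrow_lens","wide_lens"):
        for r in manip.mark_of(n,q): 
            m=manip.camera_model(n);import numpy as np
            print(n,q,round(r["conf"],2),np.round(np.array(m["R"]).T@(np.array(r["location"])-np.array(m["t"])),4))
E
```

```text
pics
{'clock': 0.0, 'qpos': array([ 1.07397380e+00,  2.76615073e-01,  1.50617586e+00,  4.87575293e-05,
        1.36067778e+00, -1.20991838e-01]), 'qd': array([-0.00153088, -0.00062783, -0.00031775, -0.00070104, -0.00247459,
       -0.00087944]), 'effort': array([-1.80532192e-03, -4.16776049e+01, -2.45813155e+01, -2.38882112e-04,
        1.09700594e-02, -4.75814758e-06]), 'position': array([0.21084488, 0.53451418, 0.3030111 ]), 'ee_rot': array([ 0.69444005,  0.13147229,  0.69487547, -0.13272583]), 'contact_force': array([-0.01347022, -1.0296515 , -0.72308325]), 'moment': array([-0.00473825, -0.03353624, -0.02343435]), 'width': 0.08530293796706055}
top {'mtx': array([[429.83733718,   0.        , 322.93736762],
       [  0.        , 429.83733718, 197.65680629],
       [  0.        ,   0.        ,   1.        ]]), 'k1': -0.0356299387133099, 'R': array([[-0.0038121 , -0.99997719, -0.00557488],
       [-0.98857447,  0.00460857, -0.15066281],
       [ 0.15068506,  0.00493685, -0.98856949]]), 't': array([0.01192551, 0.49767983, 0.90103511])}
top spot_lens 0.74 [0.4812 0.2086 0.0065]
top spot
[... 781 characters left out ...]
65945]]), 't': array([0.38451126, 0.24444498, 0.6951426 ])}
side spot_lens 0.74 [0.5641 0.2548 0.0028]
side spot_lens 0.7 [0.4727 0.2784 0.0023]
side spot_lens 0.69 [0.4802 0.2117 0.0029]
side holder 0.93 [ 0.2896 -0.211   0.0008]
side holder 0.63 [ 0.5296 -0.1197  0.0035]
side seat 0.74 [ 0.4931 -0.3397  0.0084]
side seat 0.7 [ 0.5285 -0.1179  0.0539]
side seat 0.58 [ 0.2899 -0.2147  0.0529]
side jaws 0.54 [ 0.2911 -0.2058  0.0519]
side jaws 0.41 [ 0.528  -0.1191  0.0534]
side narrow_lens 0.68 [0.5647 0.1878 0.0039]
side wide_lens 0.83 [0.474  0.1024 0.0052]
side wide_lens 0.36 [ 0.5293 -0.1181  0.0543]
side wide_lens 0.25 [0.4717 0.2799 0.005 ]
side wide_lens 0.18 [ 0.5274 -0.1197  0.0333]
```

View pics/top0.png

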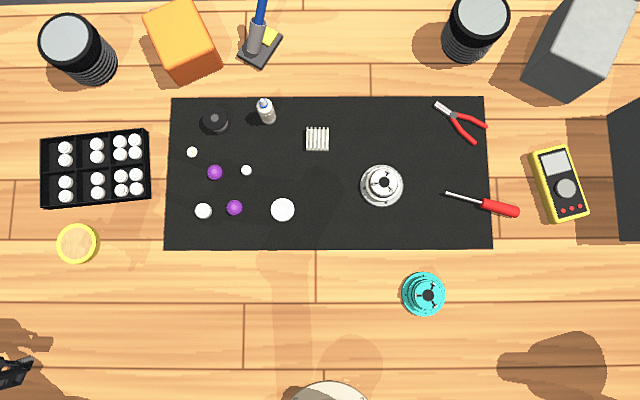

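View pics/side0.png

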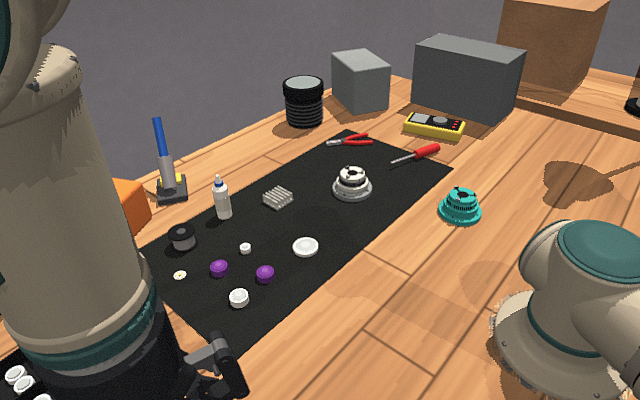

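The top view shows the white spot lens at (203,211), its purple look-alikes at (214,172) and (234,208), the star board at (192,152), the wide lens at (282,209) and the white holder at (381,186). The turquoise decoy holder is at (424,294). I'll refine the lens and holder positions with a silhouette fit.

```bash
cat > h.py <<'E'
from rig import manip
import numpy as np, cv2
from scipy.optimize import least_squares
def proj(n,P):
    m=manip.camera_model(n);c=np.asarray(P)@np.array(m["R"]).T+m["t"]
    s=c[:,:2]/c[:,2:];r2=(s**2).sum(1,keepdims=True);s=s*(1+m["k1"]*r2)
    K=m["mtx"];return s*[K[0,0],K[1,1]]+[K[0,2],K[1,2]]
a=np.linspace(0,2*np.pi,73)[:-1]
def circ(r,z):return np.c_[r*np.cos(a),r*np.sin(a),0*a+z]
LENS=np.r_[circ(.017,0),circ(.017,.015),circ(.008,.0185)]
HOLD=np.r_[circ(.048,0),circ(.048,.012),circ(.038,.03),circ(.032,.0415),circ(.029,.051),circ(.026,.056)]
def cen(n,M,x,y,z):
    h=cv2.convexHull(proj(n,M+[x,y,z]).astype(np.float32));m=cv2.moments(h)
    return np.array([m["m10"],m["m01"]])/m["m00"],m["m00"]
def maskcen(n,q,near):
    best=None
    for r in manip.regions_of(n,q):
        k=r["mask"];ys,xs=np.nonzero(k)
        if len(xs)<5: continue
        h=cv2.convexHull(np.c_[xs,ys].astype(np.float32));m=cv2.moments(h)
        c=np.array([m["m10"],m["m01"]])/m["m00"]
        if np.hypot(*(c-near))<12 and (best is None):best=(c,m["m00"],r["conf"],k)
    return best
def fit(q,M,x,y,z,cams=("top","side")):
    obs={}
    for n in cams:
        b=maskcen(n,q,cen(n,M,x,y,z)[0])
        if b: obs[n]=b;print(n,q,b[:3],"model",cen(n,M,x,y,z))
    for ns in [[k] for k in obs]+[list(obs)]:
        f=lambda p:np.concatenate([cen(n,M,*p,z)[0]-obs[n][0] for n in ns])
        s=least_squares(f,[x,y]);print(q,ns,np.round(s.x,4),np.round(s.fun,2))
E
python3 - <<'E'
from h import *
for n in("top","side"):
    im,d=manip.get_image(n)
fit("spot_lens",LENS,.474,.278,.003)
fit("holder",HOLD,.529,-.119,.003)
im,d=manip.get_image("top")
a1=cv2.resize(im[170:250,160:250],None,fx=5,fy=5,interpolation=2);b=cv2.resize(im[150:230,340:430],None,fx=5,fy=5,interpolation=2)
im,d=manip.get_image("side")
c=cv2.resize(im[260:320,200:280],None,fx=5,fy=5,interpolation=2);e=cv2.resize(im[155:215,310:390],None,fx=5,fy=5,interpolation=2)
o=np.zeros((700,900,3),np.uint8);o[:400,:450]=a1;o[:400,450:]=b;o[400:,:400]=c;o[400:,450:850]=e
cv2.imwrite("pics/z0.png",cv2.resize(o,(771,600))[:,:,::-1])
E
```

```text
top spot_lens (array([203.49103943, 210.45519713]), 186.0, 0.46) model (array([203.66294812, 210.45552034]), 207.99081743205898)
side spot_lens (array([238.56596661, 297.49542272]), 309.5, 0.76) model (array([239.17784005, 297.47763448]), 325.9332911113743)
spot_lens ['top'] [0.474  0.2784] [0. 0.]
spot_lens ['side'] [0.4748 0.2787] [ 0. -0.]
spot_lens ['top', 'side'] [0.4744 0.2786] [-0.1  -0.19  0.19  0.07]
top holder (array([380.7258467 , 185.31218063]), 1402.5, 0.69) model (array([380.01415856, 185.66258348]), 1441.4239627250936)
holder ['top'] [ 0.5298 -0.1206] [ 0. -0.]
holder ['top'] [ 0.5298 -0.1206] [ 0. -0.]
```

View pics/z0.png

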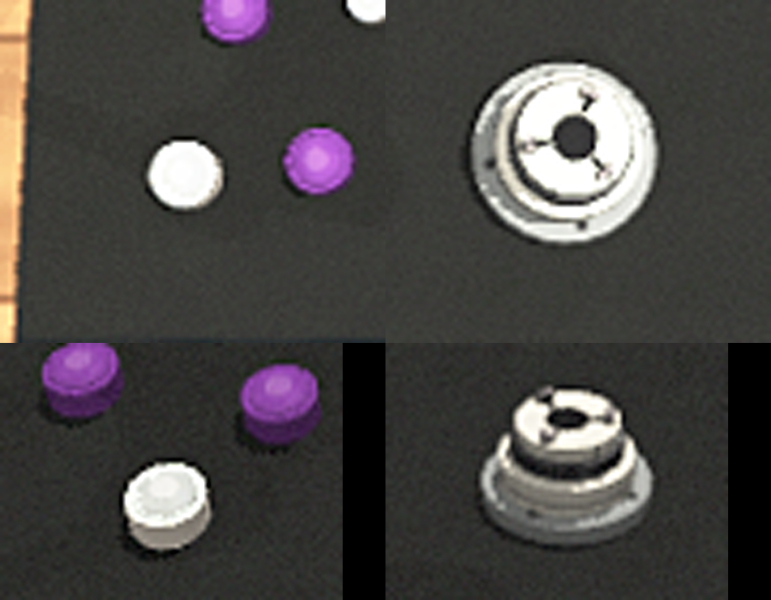

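```bash
cat >> h.py <<'E'
from scipy.spatial.transform import Rotation as Ro
def st():
    s=manip.get_state();q=s["ee_rot"];return s,Ro.from_quat([q[1],q[2],q[3],q[0]])
def plan(target,yaw=None):
    "target TCP xyz; yaw = world heading (rad) of tool y. prints totals in scale units"
    s,R=st();M=R.as_matrix();d=np.array(target)-s["position"]
    y=M[:,1];cy=np.arctan2(y[1],y[0])
    print("clock",s["clock"],"pos",np.round(s["position"],4),"F",np.round(s["contact_force"],1),"M",np.round(s["moment"],3),"w",round(s["width"],4),"q",np.round(s["qpos"],3))
    print("tool x",np.round(M[:,0],4),"y",np.round(y,4),"z",np.round(M[:,2],4),"yawdeg",np.degrees(cy))
    print("dworld",np.round(d,4),"tool shift units",np.round(M.T@d/.03,3))
    if yaw is not None:
        t=(yaw-cy+np.pi/2)%np.pi-np.pi/2
        print("twist units (+cw)",-np.degrees(t)/6)
E
python3 -c "
from h import *
plan([.4744,.2786,.003+.007+.073+.05],0)"
```

```text
clock 1.1 pos [0.2111 0.5349 0.3039] F [-0.1 -0.2 -0.6] M [-0.022  0.024  0.016] w 0.0853 q [ 1.074  0.276  1.505 -0.     1.361 -0.121]
tool x [ 1.e-04  1.e-04 -1.e+00] y [3.670e-01 9.302e-01 1.000e-04] z [ 0.9302 -0.367   0.    ] yawdeg 68.46660278370189
dworld [ 0.2633 -0.2563 -0.1709] tool shift units [ 5.698 -4.725 11.3  ]
twist units (+cw) 11.411100463950314
```

Call:
play_rows([
  [0.35, 0.3, -0.26, 0.63, 0],
  [0.35, 0.3, -0.26, 0.63, 0],
  [0.35, 0.3, -0.26, 0.63, 0],
  [0.35, 0.3, -0.26, 0.63, 0],
  [0.35, 0.3, -0.26, 0.63, 0],
  [0.35, 0.3, -0.26, 0.63, 0],
  [0.35, 0.3, -0.26, 0.63, 0],
  [0.35, 0.3, -0.26, 0.63, 0],
  [0.35, 0.3, -0.26, 0.63, 0],
  [0.35, 0.3, -0.26, 0.63, 0],
  [0.35, 0.3, -0.26, 0.63, 0],
  [0.35, 0.3, -0.26, 0.63, 0],
  [0.35, 0.3, -0.26, 0.63, 0],
  [0.35, 0.3, -0.26, 0.63, 0],
  [0.35, 0.3, -0.26, 0.63, 0],
  [0.35, 0.3, -0.26, 0.63, 0],
  [0.35, 0.3, -0.26, 0.63, 0],
  [0.35, 0.3, -0.26, 0.63, 0],
], newtons=25)

```text
clock: 2.9
position: [0.4767, 0.2789, 0.1416]
ee_rot: [0.695, 0.132, 0.695, -0.132]
contact_force: [1.3, -0.3, 0.1]
width: 0.0555
```

Call:
play_rows([
  [0.35, 0, 0, 0, 1],
  [0.35, 0, 0, 0, 1],
  [0.35, 0, 0, 0, 1],
  [0.35, 0, 0, 0, 1],
  [0.35, 0, 0, 0, 0],
  [0.35, 0, 0, 0, 0],
])

```text
clock: 3.5
position: [0.4761, 0.2795, 0.142]
ee_rot: [0.652, 0.273, 0.652, -0.273]
contact_force: [-0.4, -0.0, -0.0]
width: 0.0555
```

```bash
python3 -c "
from h import *
plan([.4744,.2786,.003+.007+.073],np.pi/4)
for n in ('top','side'):
    im,d=manip.get_image(n)
    c=im[150:260,140:280] if n=='top' else im[180:330,150:350]
    cv2.imwrite('pics/%s1.png'%n,cv2.resize(c,None,fx=4,fy=4,interpolation=2)[:,:,::-1])
"
```

```text
clock 3.5 pos [0.4761 0.2795 0.142 ] F [-0.4 -0.  -0. ] M [-0.023 -0.005 -0.005] w 0.0555 q [ 0.405  0.381  1.79   0.     0.971 -0.374]
tool x [ 2.e-04  2.e-04 -1.e+00] y [7.121e-01 7.021e-01 3.000e-04] z [ 0.7021 -0.7121  0.    ] yawdeg 44.59371670834269
dworld [-0.0017 -0.0009 -0.059 ] tool shift units [ 1.966 -0.061 -0.018]
twist units (+cw) -0.06771388194288444
```

View pics/side1.png

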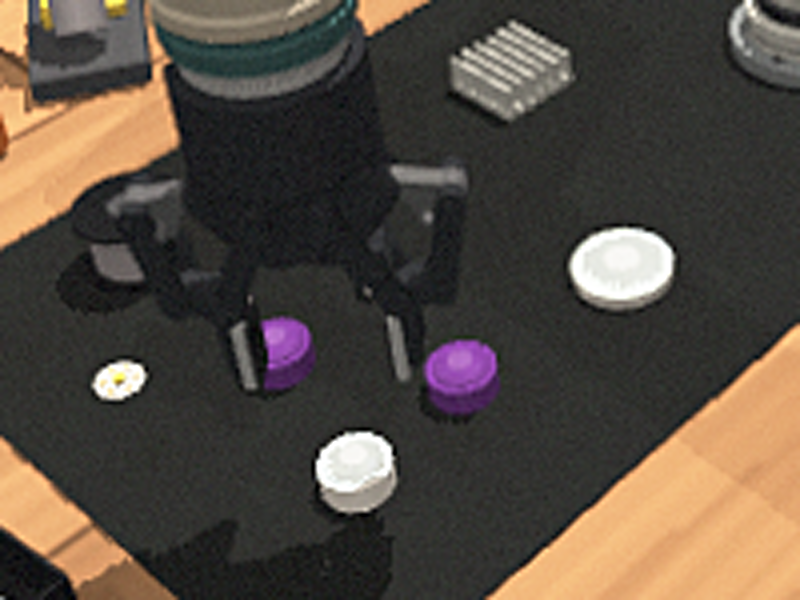

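View pics/top1.png

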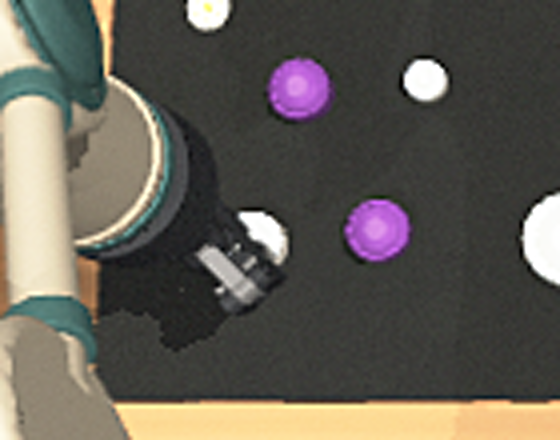

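```bash
python3 -c "
from h import *
s,R=st();M=R.as_matrix();p=s['position']
for L in (.058,.062,.066,.07,.073):
  for sg in (1,-1):
    P=[p+M[:,0]*L+sg*M[:,1]*.0278+k*M[:,2]*.011 for k in (-1,0,1)]
    print(L,sg,((proj('side',P)-[150,180])*4).round().tolist())
"
```

```text
0.058 1 [[258.0, 376.0], [261.0, 357.0], [265.0, 338.0]]
0.058 -1 [[391.0, 368.0], [393.0, 349.0], [395.0, 331.0]]
0.062 1 [[259.0, 382.0], [263.0, 364.0], [266.0, 345.0]]
0.062 -1 [[392.0, 375.0], [394.0, 356.0], [396.0, 338.0]]
0.066 1 [[261.0, 389.0], [264.0, 370.0], [268.0, 352.0]]
0.066 -1 [[393.0, 381.0], [395.0, 363.0], [397.0, 344.0]]
0.07 1 [[263.0, 396.0], [266.0, 377.0], [270.0, 358.0]]
0.07 -1 [[394.0, 388.0], [396.0, 369.0], [398.0, 351.0]]
0.073 1 [[264.0, 401.0], [267.0, 382.0], [271.0, 363.0]]
0.073 -1 [[395.0, 393.0], [397.0, 374.0], [399.0, 356.0]]
```

Call:
play_rows([
  [0.35, 0.4, -0.06, -0.02, 0],
  [0.35, 0.4, 0, 0, 0],
  [0.35, 0.4, 0, 0, 0],
  [0.35, 0.4, 0, 0, 0],
  [0.35, 0.3, 0, 0, 0],
  [0.35, 0.17, 0, 0, 0],
  [0.35, 0, 0, 0, 0],
  [0.35, 0, 0, 0, 0],
], newtons=25)

```text
clock: 4.4
position: [0.4745, 0.2787, 0.0799]
ee_rot: [0.652, 0.274, 0.652, -0.274]
contact_force: [1.4, 0.1, 0.6]
width: 0.0558
```

```bash
python3 -c "
from h import *
plan([.4744,.2786,.080],np.pi/4)
for n in ('top','side'):
    im,d=manip.get_image(n)
    c=im[150:260,140:280] if n=='top' else im[230:330,180:310]
    cv2.imwrite('pics/%s2.png'%n,cv2.resize(c,None,fx=5,fy=5,interpolation=2)[:,:,::-1])
s,R=st();M=R.as_matrix();p=s['position']
for L in (.062,.066,.07,.073):
  for sg in (1,-1):
    P=[p+M[:,0]*L+sg*M[:,1]*.0278+k*M[:,2]*.011 for k in (-1,0,1)]
    print(L,sg,((proj('side',P)-[180,230])*5).round().tolist())
"
```

```text
clock 4.4 pos [0.4745 0.2787 0.0799] F [1.4 0.1 0.6] M [-0.016  0.008 -0.01 ] w 0.0558 q [ 0.405  0.457  1.86   0.     0.824 -0.372]
tool x [ 4.e-04  2.e-04 -1.e+00] y [7.136e-01 7.005e-01 4.000e-04] z [ 7.005e-01 -7.136e-01  1.000e-04] yawdeg 44.46925673562306
dworld [-0.0001 -0.0001  0.0001] tool shift units [-0.004 -0.006 -0.   ]
twist units (+cw) -0.08845721072949093
0.062 1 [[208.0, 351.0], [212.0, 327.0], [216.0, 304.0]]
0.062 -1 [[366.0, 342.0], [368.0, 318.0], [370.0, 295.0]]
0.066 1 [[210.0, 359.0], [214.0, 335.0], [217.0, 311.0]]
0.066 -1 [[367.0, 349.0], [369.0, 326.0], [371.0, 302.0]]
0.07 1 [[212.0, 366.0], [215.0, 342.0], [219.0, 319.0]]
0.07 -1 [[368.0, 357.0], [370.0, 333.0], [372.0, 310.0]]
0.073 1 [[213.0, 372.0], [217.0, 348.0], [220.0, 324.0]]
0.073 -1 [[369.0, 363.0], [371.0, 339.0], [373.0, 315.0]]
```

View pics/side2.png

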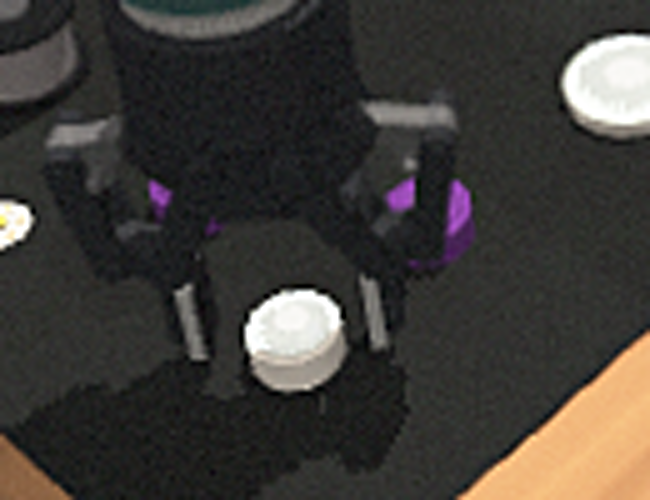

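Call:
play_rows([
  [0.5, 0, 0, 0, 0],
  [0.55, 0, 0, 0, 0],
  [0.6, 0, 0, 0, 0],
  [0.65, 0, 0, 0, 0],
  [0.75, 0, 0, 0, 0],
  [0.75, 0, 0, 0, 0],
  [0.75, 0, 0, 0, 0],
], newtons=25)

```text
clock: 5.2
position: [0.4744, 0.2787, 0.0803]
ee_rot: [0.652, 0.274, 0.652, -0.273]
contact_force: [-0.4, -0.6, 6.3]
width: 0.0334
```

```bash
python3 -c "
from h import *
plan([.4744,.2786,.080],np.pi/4)
for n in ('top','side'):
    im,d=manip.get_image(n)
    c=im[150:260,140:280] if n=='top' else im[230:330,180:310]
    cv2.imwrite('pics/%s3.png'%n,cv2.resize(c,None,fx=5,fy=5,interpolation=2)[:,:,::-1])
"
```

```text
clock 5.2 pos [0.4744 0.2787 0.0803] F [-0.4 -0.6  6.3] M [-0.014  0.125 -0.014] w 0.0334 q [ 0.405  0.456  1.86   0.     0.825 -0.372]
tool x [ 6.e-04  3.e-04 -1.e+00] y [7.136e-01 7.005e-01 6.000e-04] z [ 7.005e-01 -7.136e-01  2.000e-04] yawdeg 44.47046598417057
dworld [-0.     -0.0001 -0.0003] tool shift units [ 0.011 -0.003  0.001]
twist units (+cw) -0.08825566930490408
```

View pics/side3.png

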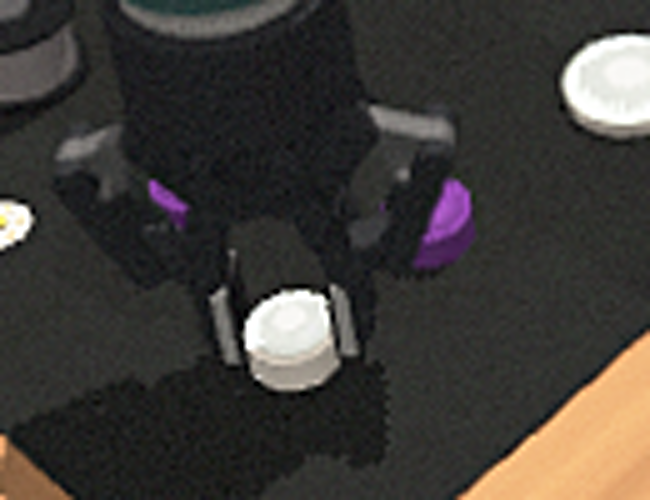

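Call:
play_rows([
  [0.75, -0.2, 0, 0, 0],
  [0.75, -0.6, 0, 0, 0],
  [0.75, -0.8, 0, 0, 0],
  [0.75, -0.8, 0, 0, 0],
  [0.75, -0.8, 0, 0, 0],
  [0.75, -0.8, 0, 0, 0],
  [0.75, 0, 0, 0, 0],
  [0.75, 0, 0, 0, 0],
])

```text
clock: 6.1
position: [0.4741, 0.2786, 0.1998]
ee_rot: [0.652, 0.274, 0.652, -0.273]
contact_force: [0.7, -0.4, 0.0]
width: 0.033
```

```bash
python3 -c "
from h import *
plan([.5297,-.1205,.2],np.pi/4)
s,R=st();M=R.as_matrix();p=s['position']
for n in ('top','side'):
    im,d=manip.get_image(n)
L=p+M[:,0]*.0773
print(L,cen('side',LENS,*L),cen('top',LENS,*L))
im,d=manip.get_image('side');c=cen('side',LENS,*L)[0].astype(int)
cv2.imwrite('pics/side4.png',cv2.resize(im[c[1]-60:c[1]+60,c[0]-60:c[0]+60],None,fx=5,fy=5,interpolation=2)[:,:,::-1])
print(c)
for n in ('side','top'):
  for r in manip.regions_of(n,'spot_lens'):
    ys,xs=np.nonzero(r['mask']);print(n,r['conf'],xs.mean(),ys.mean(),len(xs))
for r in manip.mark_of('side','spot_lens'):
    m=manip.camera_model('side');print(r['conf'],np.array(m['R']).T@(np.array(r['location'])-m['t']))
"
```

```text
clock 6.1 pos [0.4741 0.2786 0.1998] F [ 0.7 -0.4  0. ] M [ 0.006  0.039 -0.006] w 0.033 q [ 0.405  0.317  1.72   0.     1.104 -0.372]
tool x [ 4.e-04  3.e-04 -1.e+00] y [7.137e-01 7.005e-01 5.000e-04] z [ 7.005e-01 -7.137e-01  1.000e-04] yawdeg 44.46731968270207
dworld [ 5.560e-02 -3.991e-01  2.000e-04] tool shift units [-1.000e-02 -7.997e+00  1.079e+01]
twist units (+cw) -0.08878005288299011
[0.47417609 0.27858839 0.1224865 ] (array([228.68447044, 248.51629086]), 377.7934361610096) (array([186.46693264, 203.02207272]), 274.3092278956901)
[228 248]
side 0.84 265.43333333333334 273.7148148148148 270
side 0.75 228.64984227129338 249.36593059936908 317
side 0.7 218.86617100371748 267.63940520446096 269
top 0.75 234.88679245283018 207.32704402515722 159
top 0.56 215.17857142857142 172.2797619047619 168
0.82 [0.47931236 0.21224922 0.00294645]
0.58 [0.56302057 0.25600709 0.00431957]
```

View pics/side4.png

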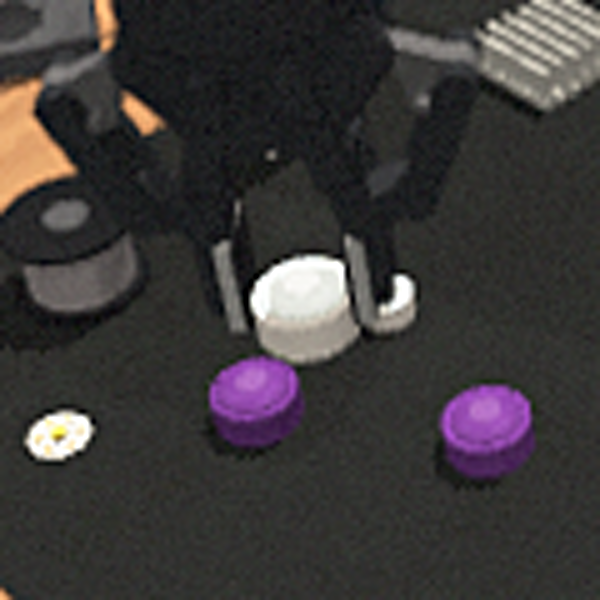

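Call:
play_rows([
  [0.75, 0, -0.25, 0.34, 0],
  [0.75, 0, -0.5, 0.675, 0],
  [0.75, 0, -0.5, 0.675, 0],
  [0.75, 0, -0.5, 0.675, 0],
  [0.75, 0, -0.5, 0.675, 0],
  [0.75, 0, -0.5, 0.675, 0],
  [0.75, 0, -0.5, 0.675, 0],
  [0.75, 0, -0.5, 0.675, 0],
  [0.75, 0, -0.5, 0.675, 0],
  [0.75, 0, -0.5, 0.675, 0],
  [0.75, 0, -0.5, 0.675, 0],
  [0.75, 0, -0.5, 0.675, 0],
  [0.75, 0, -0.5, 0.675, 0],
  [0.75, 0, -0.5, 0.675, 0],
  [0.75, 0, -0.5, 0.675, 0],
  [0.75, 0, -0.5, 0.675, 0],
  [0.75, 0, -0.25, 0.335, 0],
  [0.75, 0, 0, 0, 0],
  [0.75, 0, 0, 0, 0],
])

```text
clock: 8.3
position: [0.5295, -0.1204, 0.1995]
ee_rot: [0.651, 0.274, 0.652, -0.274]
contact_force: [0.5, 1.0, 0.2]
width: 0.0329
```

```bash
python3 -c "
from h import *
for n in ('top','side'): im,d=manip.get_image(n);cv2.imwrite('pics/f_%s5.png'%n,im[:,:,::-1])
fit('holder',HOLD,.5295,-.1203,.003)
plan([.5297,-.1205,.1313+.015],np.pi/4)
s,R=st();M=R.as_matrix();p=s['position']
L=p+M[:,0]*.0773
print(L,cen('side',LENS,*L))
c=[345,160]
cv2.imwrite('pics/side5.png',cv2.resize(im[c[1]-60:c[1]+60,c[0]-60:c[0]+60],None,fx=5,fy=5,interpolation=2)[:,:,::-1])
for r in manip.regions_of('side','spot_lens'):
    ys,xs=np.nonzero(r['mask']);print(r['conf'],xs.mean(),ys.mean(),len(xs))
"
```

```text
top holder (array([385.30165177, 191.48659626]), 615.5, 0.7) model (array([380.58367443, 185.44272369]), 1441.3073862690944)
side holder (array([352.00945017, 184.75893471]), 970.0, 0.64) model (array([351.70261172, 184.984431  ]), 1134.385420409264)
holder ['top'] [ 0.5156 -0.1306] [-0.  0.]
holder ['side'] [ 0.5295 -0.1215] [-0. -0.]
holder ['top', 'side'] [ 0.5221 -0.1238] [-3.1  -2.83  3.02  0.69]
clock 8.5 pos [ 0.5297 -0.1197  0.1998] F [0.7 0.3 0.3] M [0.031 0.012 0.033] w 0.0331 q [-0.351  0.308  1.734  0.     1.1   -1.128]
tool x [-2.e-04  5.e-04 -1.e+00] y [7.128e-01 7.014e-01 2.000e-04] z [ 7.014e-01 -7.128e-01 -5.000e-04] yawdeg 44.53777182475591
dworld [-0.     -0.0008 -0.0535] tool shift units [ 1.783 -0.02   0.02 ]
twist units (+cw) -0.07703802920734788
[ 0.52970307 -0.11962883  0.12250414] (array([352.1105341 , 144.63391595]), 175.15098952851258)
0.56 218.5686274509804 268.05882352941177 255
0.5 265.1297709923664 273.46946564885496 262
0.48 352.5 144.67283950617283 162
```

View pics/side5.png

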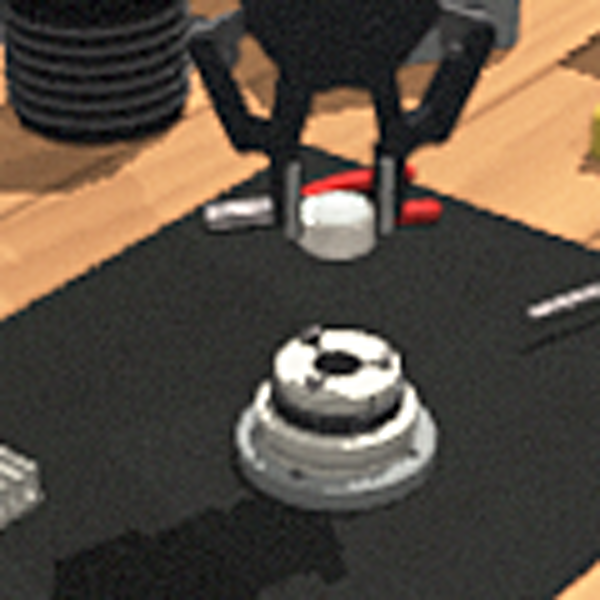

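View pics/f_top5.png

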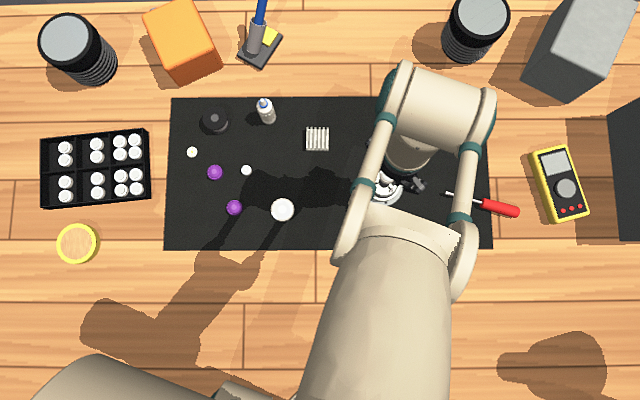

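Call:
play_rows([
  [0.75, 0.3, -0.03, 0.03, 0],
  [0.75, 0.4, 0, 0, 0],
  [0.75, 0.4, 0, 0, 0],
  [0.75, 0.4, 0, 0, 0],
  [0.75, 0.3, 0, 0, 0],
  [0.75, 0.1, 0, 0, 0],
  [0.75, 0.1, 0, 0, 0],
  [0.75, 0.1, 0, 0, 0],
  [0.75, 0, 0, 0, 0],
  [0.75, 0, 0, 0, 0],
])

```text
clock: 9.55
position: [0.5301, -0.1221, 0.1371]
ee_rot: [0.652, 0.274, 0.652, -0.274]
contact_force: [0.2, -0.5, -0.0]
width: 0.0328
```

```bash
python3 -c "
from h import *
for n in ('top','side'): im,d=manip.get_image(n)
plan([.5297,-.121,.1313],np.pi/4)
c=[345,160]
cv2.imwrite('pics/side6.png',cv2.resize(im[c[1]-40:c[1]+50,c[0]-50:c[0]+50],None,fx=6,fy=6,interpolation=2)[:,:,::-1])
"
```

```text
clock 9.65 pos [ 0.5302 -0.1221  0.1372] F [-0.4  0.4 -0.4] M [-0.035 -0.012 -0.008] w 0.0329 q [-0.354  0.376  1.813  0.     0.951 -1.13 ]
tool x [ 8.e-04 -2.e-04 -1.e+00] y [7.136e-01 7.005e-01 5.000e-04] z [ 7.005e-01 -7.136e-01  7.000e-04] yawdeg 44.4679475866909
dworld [-0.0005  0.0011 -0.0059] tool shift units [ 0.195  0.014 -0.037]
twist units (+cw) -0.08867540221818347
```

View pics/side6.png

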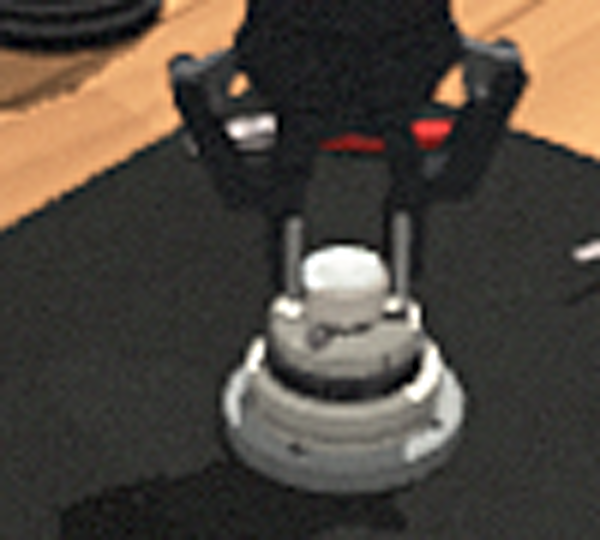

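Call:
play_rows([
  [0.75, 0.04, 0.01, -0.03, 0],
  [0.75, 0.04, 0, 0, 0],
  [0.75, 0.03, 0, 0, 0],
  [0.75, 0.03, 0, 0, 0],
  [0.75, 0, 0, 0, 0],
])

```text
clock: 10.15
position: [0.5295, -0.1211, 0.1324]
ee_rot: [0.652, 0.274, 0.652, -0.274]
contact_force: [0.0, -0.6, -0.2]
width: 0.033
```

Call:
play_rows([
  [0.75, 0.03, 0, 0, 0],
  [0.75, 0, 0, 0, 0],
])

```text
clock: 10.35
position: [0.5295, -0.1211, 0.1316]
ee_rot: [0.652, 0.274, 0.652, -0.274]
contact_force: [-0.1, -0.1, -0.1]
width: 0.0331
```

Call:
play_rows([
  [0.75, 0.02, 0, 0, 0],
  [0.75, 0, 0, 0, 0],
])

```text
clock: 10.55
position: [0.5296, -0.1212, 0.1314]
ee_rot: [0.652, 0.274, 0.652, -0.274]
contact_force: [-1.0, -0.2, 2.5]
width: 0.0328
```

Call:
play_rows([
  [0.75, 0.02, 0, 0, 0],
  [0.75, 0, 0, 0, 0],
])

```text
clock: 10.75
position: [0.5296, -0.1212, 0.1313]
ee_rot: [0.652, 0.274, 0.652, -0.274]
contact_force: [-2.1, 0.4, 6.1]
width: 0.033
```

Call:
play_rows([
  [0.75, -0.02, 0, 0, 0],
  [0.58, 0, 0, 0, 0],
  [0.55, 0, 0, 0, 0],
  [0.52, 0, 0, 0, 0],
  [0.48, 0, 0, 0, 0],
  [0.45, 0, 0, 0, 0],
])

```text
clock: 11.35
position: [0.5295, -0.1211, 0.131]
ee_rot: [0.652, 0.274, 0.652, -0.274]
contact_force: [-0.1, 0.0, -0.4]
width: 0.047
```

```bash
python3 -c "
from h import *
for n in ('top','side'): im,d=manip.get_image(n)
plan([.5297,-.121,.1313],np.pi/4)
c=[345,160]
cv2.imwrite('pics/side7.png',cv2.resize(im[c[1]-40:c[1]+50,c[0]-50:c[0]+50],None,fx=6,fy=6,interpolation=2)[:,:,::-1])
print(cen('side',LENS,.5297,-.121,.054))
fit('spot_lens',LENS,.5297,-.121,.054)
"
```

```text
clock 11.45 pos [ 0.5296 -0.1212  0.131 ] F [0.1 0.4 0.2] M [ 0.022 -0.031  0.015] w 0.047 q [-0.353  0.383  1.822  0.     0.937 -1.129]
tool x [-0.e+00  1.e-04 -1.e+00] y [7.136e-01 7.005e-01 1.000e-04] z [ 7.005e-01 -7.136e-01 -1.000e-04] yawdeg 44.46795289185572
dworld [0.0001 0.0002 0.0003] tool shift units [-0.009  0.007 -0.   ]
twist units (+cw) -0.08867451802404776
(array([352.04086925, 170.00585486]), 166.46372690889984)
top spot_lens (array([380.43333333, 185.17619048]), 35.0, 0.6) model (array([383.97580145, 180.8895576 ]), 220.31653167889453)
side spot_lens (array([352.24459613, 170.02844141]), 146.5, 0.72) model (array([352.04086925, 170.00585486]), 166.46372690889984)
spot_lens ['top'] [ 0.5204 -0.1132] [0. 0.]
spot_lens ['side'] [ 0.5293 -0.1212] [-0. -0.]
spot_lens ['top', 'side'] [ 0.5224 -0.1144] [ 0.52 -0.93  0.51  2.22]
```

View pics/side7.png

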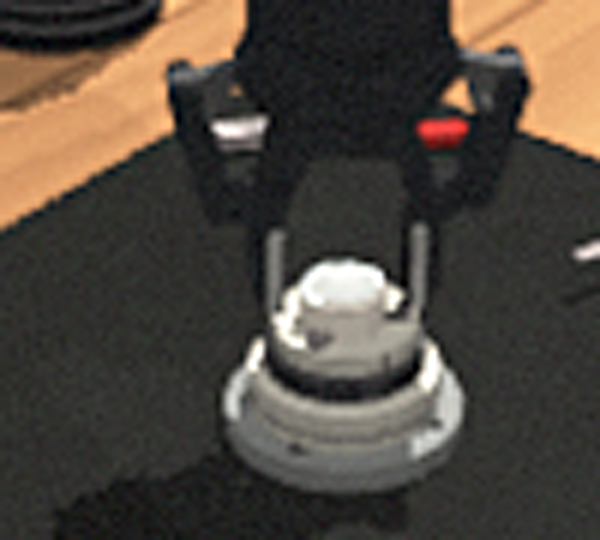

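Call:
play_rows([
  [0.42, -0.1, 0, 0, 0],
  [0.38, -0.3, 0, 0, 0],
  [0.3, -0.4, 0, 0, 0],
  [0.2, -0.4, 0, 0, 0],
  [0.0, -0.2, 0, 0, 0],
  [0.0, 0, 0, 0, 0],
  [0.0, 0, 0, 0, 0],
])

```text
clock: 12.25
position: [0.5295, -0.1211, 0.1734]
ee_rot: [0.652, 0.274, 0.652, -0.274]
contact_force: [-0.4, 0.0, -0.1]
width: 0.0852
```

```bash
python3 -c "
from h import *
for n in ('top','side'): im,d=manip.get_image(n)
plan([.5297,-.121,.1005],np.pi/4)
c=[345,160]
cv2.imwrite('pics/side8.png',cv2.resize(im[c[1]-50:c[1]+50,c[0]-50:c[0]+50],None,fx=6,fy=6,interpolation=2)[:,:,::-1])
fit('spot_lens',LENS,.5297,-.121,.054)
fit('holder',HOLD,.5297,-.121,.003)
s,R=st();M=R.as_matrix();p=s['position']
for L in (.056,.06,.064,.068):
  for sg in (1,-1):
    P=[p+M[:,0]*L+sg*M[:,1]*.0425+k*M[:,2]*.011 for k in (-1,0,1)]
    print(L,sg,((proj('side',P)-[295,110])*6).round().tolist())
"
```

```text
clock 12.35 pos [ 0.5292 -0.121   0.1727] F [-1.2 -0.  -0.4] M [ 0.023  0.035 -0.024] w 0.0851 q [-0.353  0.335  1.771  0.     1.036 -1.129]
tool x [-8.e-04  4.e-04 -1.e+00] y [ 7.136e-01  7.005e-01 -3.000e-04] z [ 0.7005 -0.7136 -0.0009] yawdeg 44.46747697066696
dworld [ 0.0005  0.     -0.0722] tool shift units [2.407 0.013 0.013]
twist units (+cw) -0.08875383822217357
top spot_lens (array([382.16547619, 182.51309524]), 140.0, 0.57) model (array([383.97580145, 180.8895576 ]), 220.31653167889453)
side spot_lens (array([352.07142857, 170.09070295]), 147.0, 0.48) model (array([352.04086925, 170.00585486]), 166.46372690889984)
spot_lens ['top'] [ 0.5262 -0.117 ] [ 0. -0.]
spot_lens ['side'] [ 0.5294 -0.1208] [-0.  0.]
spot_lens ['top', 'side'] [ 0.5268 -0.1177] [ 0.32 -0.3   0.08  0.91]
top holder (array([385.98012821, 189.45608974]), 520.0, 0.76) model (array([380.89106336, 185.35449606]), 1441.2789921532385)
side holder (array([352.23099704, 185.53142481]), 1013.0, 0.91) model (array([351.81634798, 184.82473534]), 1133.1063412888907)
holder ['top'] [ 0.5203 -0.1323] [-0. -0.]
holder ['side'] [ 0.5271 -0.1193] [ 0. -0.]
holder ['top', 'side'] [ 0.5242 -0.1274] [-2.2  -1.73  3.02 -1.07]
0.056 1 [[236.0, 257.0], [234.0, 243.0], [231.0, 229.0]]
0.056 -1 [[461.0, 246.0], [456.0, 232.0], [452.0, 218.0]]
0.06 1 [[236.0, 267.0], [234.0, 252.0], [231.0, 238.0]]
0.06 -1 [[460.0, 255.0], [456.0, 241.0], [452.0, 227.0]]
0.064 1 [[236.0, 276.0], [234.0, 261.0], [232.0, 247.0]]
0.064 -1 [[460.0, 265.0], [456.0, 250.0], [451.0, 236.0]]
0.068 1 [[236.0, 285.0], [234.0, 270.0], [232.0, 256.0]]
0.068 -1 [[460.0, 274.0], [455.0, 259.0], [451.0, 245.0]]
```

View pics/side8.png

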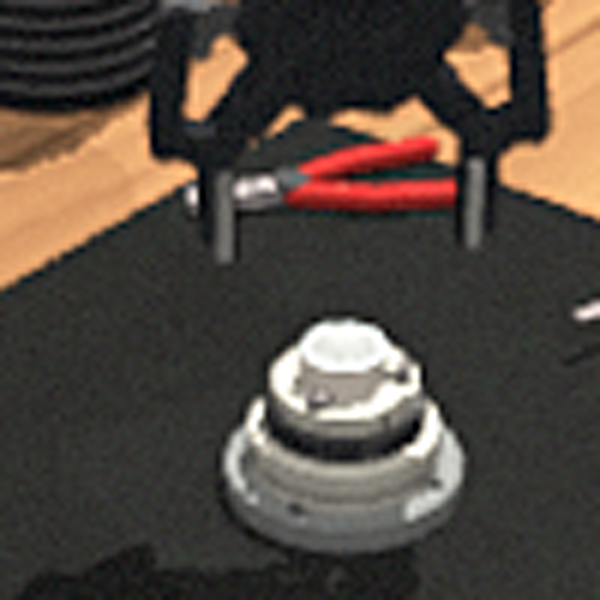

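Call:
play_rows([
  [0, 0.3, 0.01, 0.01, 0],
  [0, 0.4, 0, 0, 0],
  [0, 0.4, 0, 0, 0],
  [0, 0.4, 0, 0, 0],
  [0, 0.4, 0, 0, 0],
  [0, 0.3, 0, 0, 0],
  [0, 0.2, 0, 0, 0],
  [0, 0, 0, 0, 0],
  [0, 0, 0, 0, 0],
])

```text
clock: 13.45
position: [0.5302, -0.1212, 0.1012]
ee_rot: [0.652, 0.274, 0.652, -0.274]
contact_force: [0.4, -0.7, -0.2]
width: 0.0853
```

```bash
python3 -c "
from h import *
for n in ('top','side'): im,d=manip.get_image(n)
plan([.5297,-.121,.100],np.pi/4)
cv2.imwrite('pics/side9.png',cv2.resize(im[110:210,295:395],None,fx=6,fy=6,interpolation=2)[:,:,::-1])
s,R=st();M=R.as_matrix();p=s['position']
for L in (.056,.06,.064,.068):
  for sg in (1,-1):
    P=[p+M[:,0]*L+sg*M[:,1]*.0425+k*M[:,2]*.011 for k in (-1,0,1)]
    print(L,sg,((proj('side',P)-[295,110])*6).round().tolist())
"
```

```text
clock 13.55 pos [ 0.5304 -0.1213  0.1016] F [ 0.7 -0.1  0.1] M [-0.014 -0.012 -0.029] w 0.0855 q [-0.353  0.42   1.853  0.     0.867 -1.129]
tool x [ 1.3e-03 -4.0e-04 -1.0e+00] y [7.136e-01 7.005e-01 7.000e-04] z [ 0.7005 -0.7136  0.0011] yawdeg 44.467443478765254
dworld [-0.0007  0.0003 -0.0016] tool shift units [ 0.054 -0.01  -0.023]
twist units (+cw) -0.08875942020579063
0.056 1 [[236.0, 414.0], [233.0, 398.0], [231.0, 383.0]]
0.056 -1 [[451.0, 402.0], [447.0, 387.0], [443.0, 372.0]]
0.06 1 [[236.0, 422.0], [234.0, 407.0], [231.0, 391.0]]
0.06 -1 [[451.0, 411.0], [447.0, 396.0], [443.0, 381.0]]
0.064 1 [[236.0, 431.0], [234.0, 415.0], [231.0, 400.0]]
0.064 -1 [[451.0, 419.0], [446.0, 404.0], [442.0, 389.0]]
0.068 1 [[236.0, 439.0], [234.0, 423.0], [231.0, 408.0]]
0.068 -1 [[450.0, 428.0], [446.0, 412.0], [442.0, 397.0]]
```

View pics/side9.png

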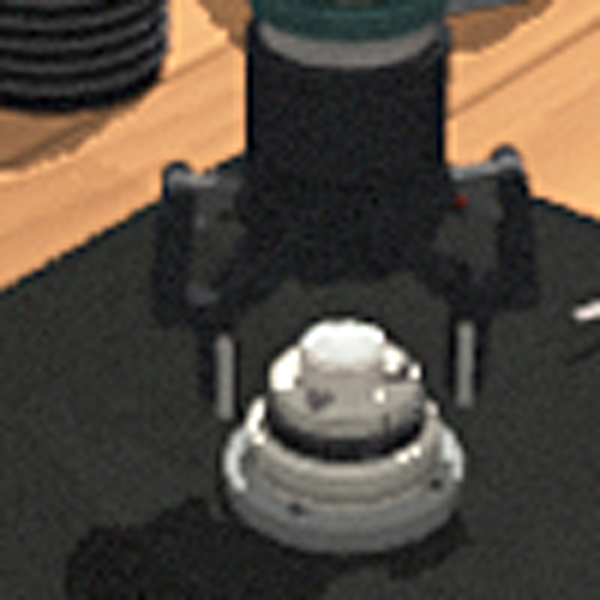

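Call:
play_rows([
  [0.1, 0.08, -0.01, -0.02, 0],
  [0.18, 0, 0, 0, 0],
  [0.2, 0, 0, 0, 0],
  [0.22, 0, 0, 0, 0],
  [0.22, 0, 0, 0, 0],
], newtons=40)

```text
clock: 14.05
position: [0.5294, -0.121, 0.0989]
ee_rot: [0.652, 0.274, 0.652, -0.274]
contact_force: [0.5, 0.4, 2.9]
width: 0.0663
```

```bash
python3 -c "
from h import *
plan([.5297,-.121,.099],np.pi/4)
"
```

```text
clock 14.05 pos [ 0.5294 -0.121   0.0989] F [0.5 0.4 2.9] M [-0.054  0.082  0.009] w 0.0663 q [-0.353  0.423  1.858  0.     0.861 -1.129]
tool x [ 2.e-04 -1.e-04 -1.e+00] y [7.136e-01 7.005e-01 1.000e-04] z [ 7.005e-01 -7.136e-01  2.000e-04] yawdeg 44.469676468718525
dworld [ 0.0003 -0.      0.0001] tool shift units [-0.003  0.007  0.008]
twist units (+cw) -0.08838725521357997
```

Call:
play_rows([
  [0.22, -0.08, 0, 0, 0],
  [0.22, 0, 0, 0, 0],
  [0.22, 0, 0, 0, 0],
])

```text
clock: 14.35
position: [0.5295, -0.121, 0.1012]
ee_rot: [0.652, 0.274, 0.652, -0.274]
contact_force: [-0.3, -0.6, 0.7]
width: 0.0667
```

```bash
python3 -c "
from h import *
for n in ('top','side'): im,d=manip.get_image(n)
plan([.5297,-.121,.099],np.pi/4)
cv2.imwrite('pics/side10.png',cv2.resize(im[130:210,300:390],None,fx=7,fy=7,interpolation=2)[:,:,::-1])
"
```

```text
clock 14.45 pos [ 0.5293 -0.1209  0.1011] F [ 0.7 -0.4 -0.2] M [-0.006 -0.008  0.045] w 0.0666 q [-0.353  0.42   1.855  0.     0.866 -1.129]
tool x [ 0.e+00  1.e-04 -1.e+00] y [7.136e-01 7.005e-01 1.000e-04] z [ 0.7005 -0.7136 -0.    ] yawdeg 44.469529526648145
dworld [ 0.0004 -0.0001 -0.0021] tool shift units [0.069 0.007 0.011]
twist units (+cw) -0.08841174555864299
```

View pics/side10.png

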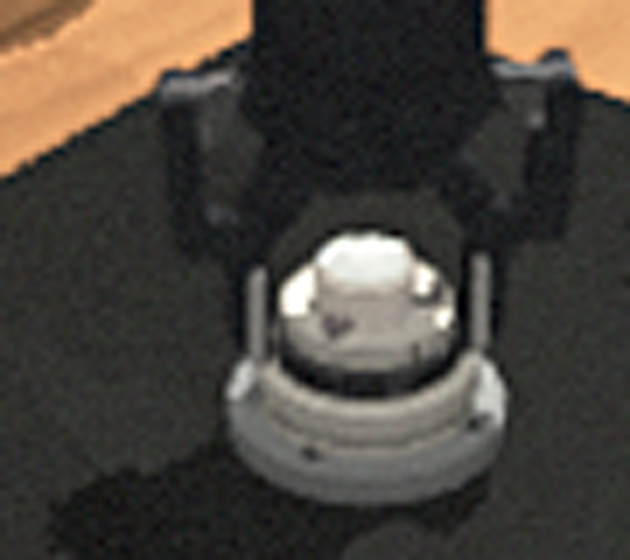

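Call:
play_rows([
  [0.22, -0.04, 0, 0, 0],
  [0.24, 0, 0, 0, 0],
  [0.26, 0, 0, 0, 0],
  [0.28, 0, 0, 0, 0],
], newtons=40)

```text
clock: 14.85
position: [0.5288, -0.1213, 0.1029]
ee_rot: [0.652, 0.273, 0.652, -0.274]
contact_force: [-3.0, -2.1, 5.8]
width: 0.0622
```

```bash
python3 -c "
from h import *
plan([.5297,-.121,.099],np.pi/4)
"
```

```text
clock 14.85 pos [ 0.5288 -0.1213  0.1029] F [-3.  -2.1  5.8] M [-0.38   0.585 -0.003] w 0.0622 q [-3.530e-01  4.180e-01  1.854e+00 -1.000e-03  8.710e-01 -1.129e+00]
tool x [-1.e-03 -7.e-04 -1.e+00] y [ 0.7132  0.701  -0.0012] z [ 7.010e-01 -7.132e-01 -2.000e-04] yawdeg 44.50498367316629
dworld [ 0.0009  0.0003 -0.0039] tool shift units [0.129 0.028 0.013]
twist units (+cw) -0.08250272113895073
```

Call:
play_rows([
  [0.28, -0.02, -0.03, 0, 0],
  [0.3, 0, 0, 0, 0],
  [0.32, 0, 0, 0, 0],
], newtons=40)

```text
clock: 15.15
position: [0.5287, -0.1214, 0.103]
ee_rot: [0.652, 0.274, 0.652, -0.274]
contact_force: [-0.7, 0.5, 3.1]
width: 0.0622
```

```bash
python3 -c "
from h import *
plan([.5297,-.121,.099],np.pi/4)
"
```

```text
clock 15.15 pos [ 0.5287 -0.1214  0.103 ] F [-0.7  0.5  3.1] M [-0.002  0.266  0.093] w 0.0622 q [-0.354  0.417  1.854  0.     0.87  -1.131]
tool x [ 1.e-04  3.e-04 -1.e+00] y [7.136e-01 7.005e-01 3.000e-04] z [ 7.005e-01 -7.136e-01 -1.000e-04] yawdeg 44.469105825352116
dworld [ 0.001   0.0004 -0.004 ] tool shift units [0.133 0.034 0.013]
twist units (+cw) -0.08848236244131445
```

Call:
play_rows([
  [0.45, 0, 0, 0, 0],
  [0.45, 0, 0, 0, 0.2],
  [0.45, 0, 0, 0, 0.3],
  [0.45, 0, 0, 0, 0.3],
  [0.45, 0, 0, 0, 0.3],
  [0.45, 0, 0, 0, 0.3],
], newtons=40)

```text
clock: 15.75
position: [0.5287, -0.1214, 0.103]
ee_rot: [0.63, 0.321, 0.63, -0.321]
contact_force: [-1.7, 0.8, 3.4]
width: 0.0622
```

```bash
cat >> h.py <<'E'
def rd(n=3):
    plan([.5297,-.121,.103],None)
    v=[]
    for i in range(n):
        s=manip.get_state();v.append(np.r_[s["moment"][2],s["contact_force"],s["position"]]);manip.get_image("side")
    v=np.array(v);print("Mz",v[:,0].round(3),"mean",v[:,0].mean().round(3),"F",v[:,1:4].mean(0).round(1))
E
python3 -c "
from h import *
rd()"
```

```text
clock 15.75 pos [ 0.5287 -0.1214  0.103 ] F [-1.7  0.8  3.4] M [0.039 0.206 0.303] w 0.0622 q [-0.354  0.417  1.854  0.     0.87  -0.982]
tool x [ 0.e+00  2.e-04 -1.e+00] y [8.092e-01 5.875e-01 1.000e-04] z [ 5.875e-01 -8.092e-01 -1.000e-04] yawdeg 35.97741399254332
dworld [0.001  0.0004 0.    ] tool shift units [-0.001  0.034  0.008]
Mz [ 0.303 -0.012 -0.192] mean 0.033 F [-0.8  0.8  3.3]
```

Call:
play_rows([
  [0.45, 0, 0, 0, 0.3],
  [0.45, 0, 0, 0, 0.3],
  [0.45, 0, 0, 0, 0.3],
])

```text
clock: 16.2
position: [0.5287, -0.1214, 0.103]
ee_rot: [0.614, 0.35, 0.614, -0.35]
contact_force: [-0.2, 1.2, 4.1]
width: 0.062
```

```bash
python3 -c "
from h import *
rd(1)"
```

```text
clock 16.2 pos [ 0.5287 -0.1214  0.103 ] F [-0.2  1.2  4.1] M [0.114 0.284 0.241] w 0.062 q [-0.354  0.417  1.854  0.     0.87  -0.889]
tool x [ 0.e+00  2.e-04 -1.e+00] y [8.604e-01 5.096e-01 2.000e-04] z [ 5.096e-01 -8.604e-01 -2.000e-04] yawdeg 30.63875395090857
dworld [0.001  0.0004 0.    ] tool shift units [-0.001  0.035  0.004]
Mz [0.241] mean 0.241 F [-0.2  1.2  4.1]
```

Call:
play_rows([
  [0.45, 0, 0, 0, 0.3],
  [0.45, 0, 0, 0, 0.3],
  [0.45, 0, 0, 0, 0.3],
])

```text
clock: 16.55
position: [0.5287, -0.1214, 0.1029]
ee_rot: [0.597, 0.379, 0.597, -0.378]
contact_force: [-0.6, 1.3, 3.5]
width: 0.0621
```

```bash
python3 -c "
from h import *
rd(4)"
```

```text
clock 16.55 pos [ 0.5287 -0.1214  0.1029] F [-0.6  1.3  3.5] M [0.18  0.284 0.276] w 0.0621 q [-0.354  0.417  1.854  0.     0.87  -0.795]
tool x [ 0.e+00  3.e-04 -1.e+00] y [9.044e-01 4.268e-01 1.000e-04] z [ 4.268e-01 -9.044e-01 -3.000e-04] yawdeg 25.26351412846708
dworld [0.001  0.0004 0.0001] tool shift units [-0.002  0.035  0.003]
Mz [ 0.276  0.021 -0.154 -0.144] mean -0.0 F [-0.7  1.2  4. ]
```

Call:
play_rows([
  [0.45, 0, 0, 0, 0.1],
  [0.45, 0, 0, 0, 0.1],
  [0.45, 0, 0, 0, 0.1],
  [0.45, 0, 0, 0, 0.1],
  [0.45, 0, 0, 0, 0.1],
  [0.45, 0, 0, 0, 0.1],
])

```text
clock: 17.35
position: [0.5287, -0.1214, 0.1029]
ee_rot: [0.585, 0.397, 0.585, -0.397]
contact_force: [-0.1, 2.5, 5.2]
width: 0.0614
```

```bash
python3 -c "
from h import *
rd(4)
im,d=manip.get_image('side');cv2.imwrite('pics/side11.png',cv2.resize(im[130:210,300:390],None,fx=7,fy=7,interpolation=2)[:,:,::-1])"
```

```text
clock 17.35 pos [ 0.5287 -0.1214  0.1029] F [-0.1  2.5  5.2] M [0.396 0.29  0.297] w 0.0614 q [-0.354  0.417  1.854  0.     0.87  -0.732]
tool x [ 1.e-04  3.e-04 -1.e+00] y [9.296e-01 3.686e-01 2.000e-04] z [ 3.686e-01 -9.296e-01 -2.000e-04] yawdeg 21.630290028206392
dworld [0.001  0.0004 0.0001] tool shift units [-0.002  0.035 -0.002]
Mz [0.297 0.144 0.049 0.063] mean 0.138 F [-0.7  2.5  5.1]
```

View pics/side11.png

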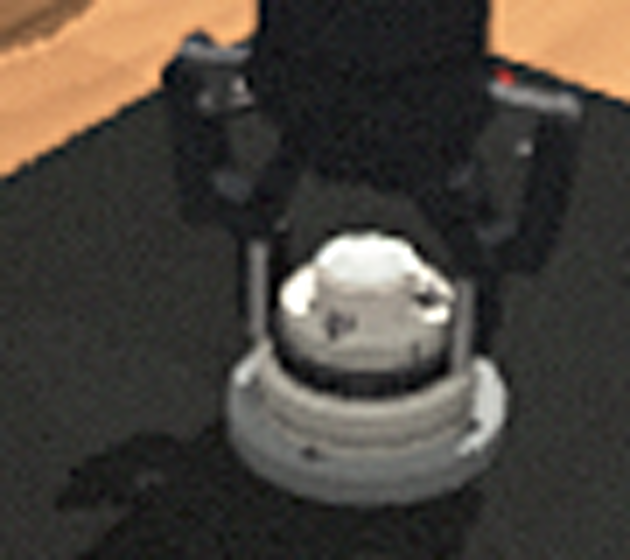

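Call:
play_rows([
  [0.45, -0.02, 0, -0.02, 0.1],
  [0.45, 0, 0, 0, 0.1],
  [0.45, 0, 0, 0, 0.1],
  [0.45, 0, 0, 0, 0.1],
  [0.45, 0, 0, 0, 0.1],
])

```text
clock: 18.1
position: [0.5287, -0.1213, 0.1031]
ee_rot: [0.574, 0.412, 0.574, -0.413]
contact_force: [2.4, -0.8, -4.4]
width: 0.0619
```

```bash
python3 -c "
from h import *
rd(1)"
```

```text
clock 18.1 pos [ 0.5287 -0.1213  0.1031] F [ 2.4 -0.8 -4.4] M [-0.239 -0.2    0.263] w 0.0619 q [-0.354  0.417  1.855 -0.     0.87  -0.679]
tool x [ 3.e-04 -4.e-04 -1.e+00] y [9.476e-01 3.193e-01 1.000e-04] z [ 3.193e-01 -9.476e-01  5.000e-04] yawdeg 18.622403107528218
dworld [ 0.001   0.0003 -0.0001] tool shift units [0.002 0.035 0.001]
Mz [0.263] mean 0.263 F [ 2.4 -0.8 -4.4]
```

Call:
play_rows([
  [0.45, 0.008, 0, 0.008, 0.1],
  [0.45, 0, 0, 0, 0.1],
  [0.45, 0, 0, 0, 0.1],
  [0.45, 0, 0, 0, 0.1],
])

```text
clock: 18.55
position: [0.5287, -0.1213, 0.1031]
ee_rot: [0.566, 0.424, 0.565, -0.424]
contact_force: [2.1, -2.1, -7.4]
width: 0.0619
```

```bash
python3 -c "
from h import *
rd(1)"
```

```text
clock 18.55 pos [ 0.5287 -0.1213  0.1031] F [ 2.1 -2.1 -7.4] M [-0.328 -0.253  0.248] w 0.0619 q [-0.354  0.417  1.855 -0.     0.87  -0.637]
tool x [ 4.e-04 -2.e-04 -1.e+00] y [9.602e-01 2.794e-01 3.000e-04] z [ 2.794e-01 -9.602e-01  3.000e-04] yawdeg 16.227207515214886
dworld [ 0.001   0.0003 -0.0001] tool shift units [ 0.005  0.035 -0.001]
Mz [0.248] mean 0.248 F [ 2.1 -2.1 -7.4]
```

Call:
play_rows([
  [0.45, 0, 0, 0, 0.1],
  [0.45, 0, 0, 0, 0.1],
  [0.45, 0, 0, 0, 0.1],
  [0.45, 0, 0, 0, 0.1],
])

```text
clock: 19.0
position: [0.5287, -0.1213, 0.1031]
ee_rot: [0.557, 0.436, 0.556, -0.436]
contact_force: [4.0, -1.5, -8.4]
width: 0.0619
```

```bash
python3 -c "
from h import *
rd(1)"
```

```text
clock 19.0 pos [ 0.5287 -0.1213  0.1031] F [ 4.  -1.5 -8.4] M [-0.331 -0.446  0.301] w 0.0619 q [-0.354  0.417  1.855  0.     0.87  -0.595]
tool x [ 3.e-04 -1.e-04 -1.e+00] y [9.710e-01 2.389e-01 2.000e-04] z [ 2.389e-01 -9.710e-01  2.000e-04] yawdeg 13.823355759078801
dworld [ 0.001   0.0003 -0.0001] tool shift units [ 0.005  0.035 -0.002]
Mz [0.301] mean 0.301 F [ 4.  -1.5 -8.4]
```

Call:
play_rows([
  [0.45, 0.015, 0.01, 0, 0.1],
  [0.45, 0, 0, 0, 0.1],
  [0.45, 0, 0, 0, 0.1],
  [0.45, 0, 0, 0, 0.1],
])

```text
clock: 19.45
position: [0.5287, -0.1213, 0.1031]
ee_rot: [0.547, 0.448, 0.547, -0.448]
contact_force: [0.7, -2.2, -2.6]
width: 0.0616
```

```bash
python3 -c "
from h import *
rd(1)
im,d=manip.get_image('side');cv2.imwrite('pics/side12.png',cv2.resize(im[130:210,300:390],None,fx=7,fy=7,interpolation=2)[:,:,::-1])"
```

```text
clock 19.45 pos [ 0.5287 -0.1213  0.1031] F [ 0.7 -2.2 -2.6] M [-0.471 -0.054  0.23 ] w 0.0616 q [-0.354  0.417  1.854 -0.     0.87  -0.553]
tool x [ 0.e+00 -2.e-04 -1.e+00] y [ 0.9802  0.1981 -0.    ] z [ 1.981e-01 -9.802e-01  2.000e-04] yawdeg 11.426056776603696
dworld [ 0.001   0.0003 -0.0001] tool shift units [ 0.003  0.033 -0.004]
Mz [0.23] mean 0.23 F [ 0.7 -2.2 -2.6]
```

View pics/side12.png

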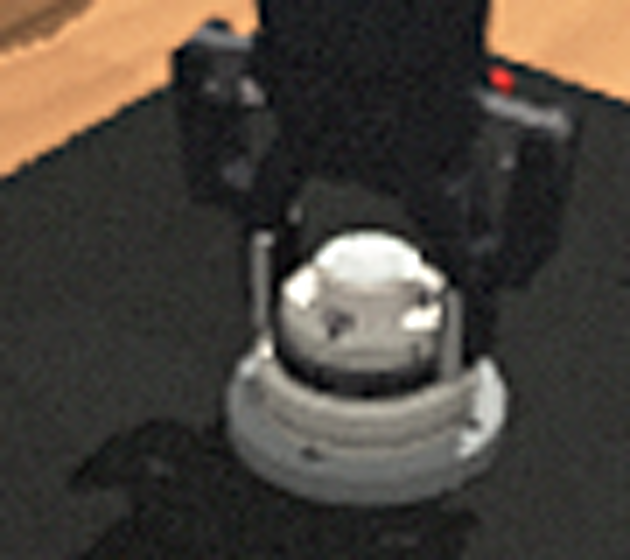

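Call:
play_rows([
  [0.45, 0, 0, 0, 0.1],
  [0.45, 0, 0, 0, 0.1],
  [0.45, 0, 0, 0, 0.1],
  [0.45, 0, 0, 0, 0.1],
])

```text
clock: 19.95
position: [0.5288, -0.1213, 0.103]
ee_rot: [0.538, 0.459, 0.538, -0.459]
contact_force: [-0.3, -3.7, 1.1]
width: 0.0618
```

```bash
python3 -c "
from h import *
rd(1)"
```

```text
clock 19.95 pos [ 0.5288 -0.1213  0.103 ] F [-0.3 -3.7  1.1] M [-0.583  0.204  0.219] w 0.0618 q [-0.354  0.417  1.854 -0.     0.87  -0.511]
tool x [-1.e-04 -2.e-04 -1.e+00] y [ 9.876e-01  1.570e-01 -1.000e-04] z [ 1.570e-01 -9.876e-01  2.000e-04] yawdeg 9.033067673349317
dworld [ 0.0009  0.0003 -0.    ] tool shift units [ 0.001  0.032 -0.004]
Mz [0.219] mean 0.219 F [-0.3 -3.7  1.1]
```

Call:
play_rows([
  [0.45, 0, 0, 0, 0.1],
  [0.45, 0, 0, 0, 0.1],
  [0.45, 0, 0, 0, 0.1],
  [0.45, 0, 0, 0, 0.1],
])

```text
clock: 20.4
position: [0.5288, -0.1213, 0.103]
ee_rot: [0.528, 0.47, 0.528, -0.47]
contact_force: [-1.5, -3.6, 3.6]
width: 0.062
```

```bash
python3 -c "
from h import *
rd(1)"
```

```text
clock 20.4 pos [ 0.5288 -0.1213  0.103 ] F [-1.5 -3.6  3.6] M [-0.59   0.339  0.252] w 0.062 q [-0.354  0.417  1.854 -0.     0.87  -0.469]
tool x [-0.e+00 -2.e-04 -1.e+00] y [ 0.9933  0.1155 -0.    ] z [ 1.155e-01 -9.933e-01  2.000e-04] yawdeg 6.630278788624707
dworld [ 0.0009  0.0003 -0.    ] tool shift units [ 0.001  0.031 -0.005]
Mz [0.252] mean 0.252 F [-1.5 -3.6  3.6]
```

Call:
play_rows([
  [0.45, -0.006, 0, 0.01, 0.1],
  [0.45, 0, 0, 0, 0.1],
  [0.45, 0, 0, 0, 0.1],
  [0.45, 0, 0, 0, 0.1],
])

```text
clock: 20.85
position: [0.5288, -0.1213, 0.103]
ee_rot: [0.518, 0.481, 0.518, -0.481]
contact_force: [-1.0, -2.8, 4.8]
width: 0.0618
```

```bash
python3 -c "
from h import *
rd(1)"
```

```text
clock 20.85 pos [ 0.5288 -0.1213  0.103 ] F [-1.  -2.8  4.8] M [-0.483  0.353  0.308] w 0.0618 q [-0.354  0.417  1.854  0.     0.871 -0.428]
tool x [-2.e-04  3.e-04 -1.e+00] y [ 9.973e-01  7.370e-02 -2.000e-04] z [ 7.370e-02 -9.973e-01 -3.000e-04] yawdeg 4.2275053915490375
dworld [ 0.0009  0.0003 -0.    ] tool shift units [ 0.     0.031 -0.008]
Mz [0.308] mean 0.308 F [-1.  -2.8  4.8]
```

Call:
play_rows([
  [0.45, 0, 0, 0, 0.1],
  [0.45, 0, 0, 0, 0.1],
  [0.45, 0, 0, 0, 0.1],
  [0.45, 0, 0, 0, 0.1],
])

```text
clock: 21.3
position: [0.5288, -0.1214, 0.103]
ee_rot: [0.508, 0.492, 0.508, -0.492]
contact_force: [-2.3, -2.0, 5.0]
width: 0.0621
```

```bash
python3 -c "
from h import *
rd(1)
im,d=manip.get_image('side');cv2.imwrite('pics/side13.png',cv2.resize(im[130:210,300:390],None,fx=7,fy=7,interpolation=2)[:,:,::-1])"
```

```text
clock 21.3 pos [ 0.5288 -0.1214  0.103 ] F [-2.3 -2.   5. ] M [-0.367  0.401  0.417] w 0.0621 q [-0.354  0.417  1.854  0.     0.871 -0.386]
tool x [-1.e-04  2.e-04 -1.e+00] y [ 9.995e-01  3.180e-02 -1.000e-04] z [ 3.180e-02 -9.995e-01 -3.000e-04] yawdeg 1.82461560887795
dworld [0.0009 0.0004 0.    ] tool shift units [-0.     0.03  -0.011]
Mz [0.417] mean 0.417 F [-2.3 -2.   5. ]
```

View pics/side13.png

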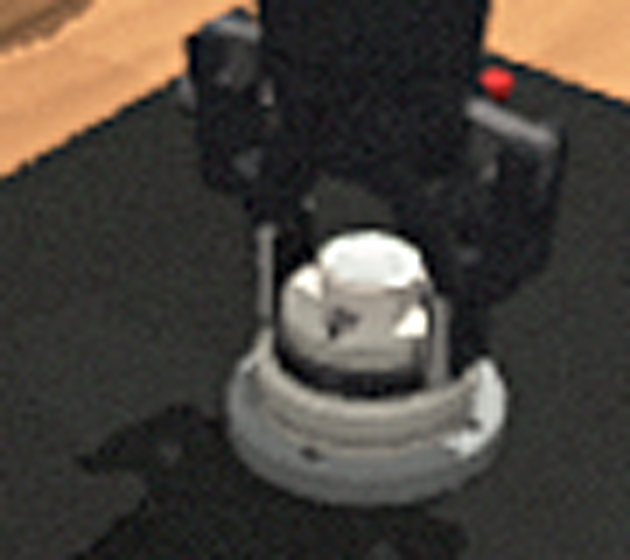

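```bash
python3 -c "
from h import *
rd(4)"
```

```text
clock 21.4 pos [ 0.5288 -0.1214  0.103 ] F [-1.6 -3.1  5.4] M [-0.324  0.458  0.139] w 0.0619 q [-0.354  0.417  1.854  0.     0.871 -0.386]
tool x [-1.e-04  3.e-04 -1.e+00] y [ 9.995e-01  3.190e-02 -1.000e-04] z [ 3.190e-02 -9.995e-01 -3.000e-04] yawdeg 1.828798439761202
dworld [0.0009 0.0004 0.    ] tool shift units [-0.     0.031 -0.011]
Mz [0.139 0.172 0.18  0.221] mean 0.178 F [-1.3 -2.2  5.2]
```

Call:
play_rows([
  [0.2, 0, 0, 0, 0],
  [0.1, 0, 0, 0, 0],
  [0.0, 0, 0, 0, 0],
  [0.0, 0, 0, 0, 0],
  [0.0, 0, 0, 0, 0],
])

```text
clock: 22.1
position: [0.5289, -0.1213, 0.1029]
ee_rot: [0.508, 0.492, 0.508, -0.492]
contact_force: [0.0, -0.2, -0.8]
width: 0.0852
```

Call:
play_rows([
  [0, -0.2, 0, 0, 0],
  [0, -0.5, 0, 0, 0],
  [0, -0.8, 0, 0, 0],
  [0, -0.8, 0, 0, 0],
  [0, -0.8, 0, 0, 0],
  [0, -0.8, 0, 0, 0],
  [0, -0.8, 0, 0, 0],
  [0, -0.4, 0, 0, 0],
  [0, 0, 0, 0, 0],
  [0, 0, 0, 0, 0],
])

```text
clock: 23.1
position: [0.5285, -0.1213, 0.2554]
ee_rot: [0.508, 0.492, 0.508, -0.492]
contact_force: [-0.2, -0.4, -0.8]
width: 0.0858
```

```bash
python3 -c "
from h import *
rd(1)
for n in ('top','side'): im,d=manip.get_image(n);cv2.imwrite('pics/f_%s14.png'%n,im[:,:,::-1])
fit('spot_lens',LENS,.5297,-.121,.054)
cv2.imwrite('pics/side14.png',cv2.resize(im[140:210,310:390],None,fx=8,fy=8,interpolation=2)[:,:,::-1])"
```

```text
clock 23.1 pos [ 0.5285 -0.1213  0.2554] F [-0.2 -0.4 -0.8] M [-0.046 -0.002  0.017] w 0.0858 q [-0.354  0.259  1.653  0.     1.23  -0.387]
tool x [-8.e-04  4.e-04 -1.e+00] y [ 9.995e-01  3.260e-02 -8.000e-04] z [ 3.260e-02 -9.995e-01 -4.000e-04] yawdeg 1.8685570051874478
dworld [ 0.0012  0.0003 -0.1524] tool shift units [ 5.08   0.046 -0.007]
Mz [0.017] mean 0.017 F [-0.2 -0.4 -0.8]
top spot_lens (array([384.33859096, 181.17245005]), 158.5, 0.7) model (array([383.97580145, 180.8895576 ]), 220.31653167889453)
side spot_lens (array([352.56457565, 169.94218942]), 135.5, 0.61) model (array([352.04086925, 170.00585486]), 166.46372690889984)
spot_lens ['top'] [ 0.5291 -0.1218] [0. 0.]
spot_lens ['side'] [ 0.5289 -0.122 ] [-0. -0.]
spot_lens ['top', 'side'] [ 0.529  -0.1218] [ 0.02  0.02 -0.09  0.02]
```

View pics/side14.png

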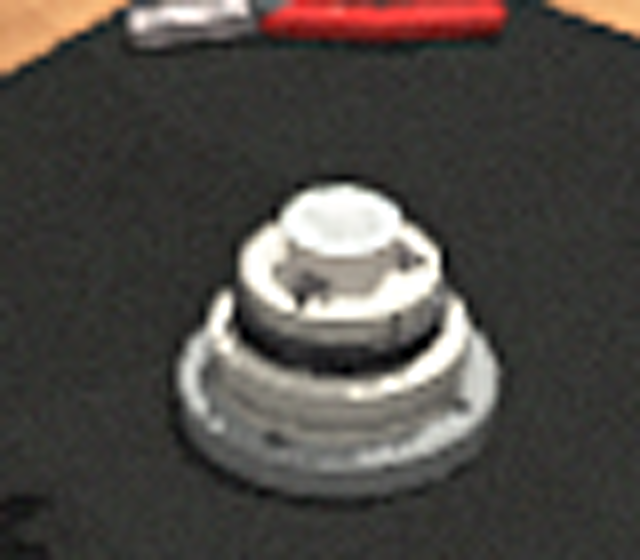

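View pics/f_top14.png

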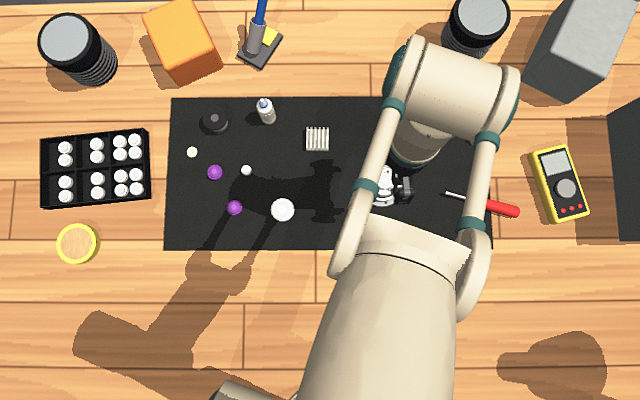

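The lens stands dome up on the seat at crop position (340,220). The jaws, at (310,290) and (405,255), are against its side, and the bystanders haven't moved. Signing off.

```bash
python3 -c "
from rig import manip
print(manip.sign_off())"
```

```text
the job is handed in; nothing more can be done
None
```

The white 34 mm lens is clamped dome up on the seat of the white holder, and the job was handed in at about 23 s with the arm clear.

**Clamping:** I gripped the knurled ring at 40 N and turned it clockwise about 43° (0.74 rad). I stopped when the turning moment reached 0.42 N m, against about 0.26 N m in free turning. At rest it read about 0.18 N m, against about 0.05 N m when free, though I took only one resting reading of the slow free turn. Together these suggest 6.5 to 8 N on each jaw, roughly 20 to 24 N in all. That is inside the snug range, but the readings were noisy by about 0.03 N m.

**Last checks:**
- **Position:** both cameras put the lens at about (0.529, -0.122), within about 1 mm of the holder axis I had used. The side view shows it upright with the jaws against it.
- **Bystanders:** none of the others visible in the last top view had moved.

**Touches and forces:**
- **Lower plain ring:** one fingertip brushed it at about 3 N while I was finding the height. I raised the tool before gripping.
- **Lens on the seat:** the wrist read about 6 N as the lens touched down.
- **Knurled ring:** vertical force reached about 8 N while I was gripping and turning it. I took it as grip friction on that ring, because it changed sign with small height changes.

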